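# Refit the perforated cover on a carving bench dust extractor

## Robot

A 6-joint arm with a two-finger parallel gripper is mounted at the origin on the work surface. World frame = base frame: x ahead of the robot, y to its left, z up, the work surface at z = 0. Lengths are in m, angles in rad, forces in N, time in s.
With the tool pointing down it reaches from about 0.15 to 0.775 m from the base axis. Payload 6.1 kg.
Tool frame: the origin (TCP) lies at the very end of the fingers, on their centre line; the grasp point (between the pads) lies 19 mm behind it (pinch_z is the distance from the TCP to the grasp point, in m); z points along the fingers, y is the line along which they close (so a half turn about z gives the same grasp; the last joint's range is limited). The gripper opens to 85 mm and grips with 20 to 120 N. Pads are 22 mm wide; open, the fingers measure 114 mm over their backs; the gripper's body (76 mm by 85 mm) begins 54 mm behind the grasp point. The pads swing forward as they close: fully open they stand 13 mm farther back than shut.
Start: joints at [-1.206, 0.126, -0.04, 1.405, 0, 1.571], TCP at [0.187, -0.49, 0.231] pointing down, gripper open.
Joint ranges: [-2.72, 2.72], [-0.95, 1.95], [-1.27, 1.35], [-1.78, 2.02], [-1.46, 1.47], [-3.14, 3.14]. Speed limits (rad/s): [2.39, 2.39, 3.01, 3.14, 3.14, 3.14].

## Interface

Orientations are given as a unit quaternion [w, x, y, z].
In Python, from station import * gives the robot as it stands. The module is installed in compiled form; this text tells all that it offers.
- The arm moves only by the shell command python3 -m crank 'ROWS' [FORCE]. ROWS is JSON, a list of rows, each an object of numbers: "hand": the finger opening in m, from 0 to 0.0854; "tx", "ty", "tz": the shift along the tool's x, y, z in m; "wx", "wy", "wz": the turn, a rotation vector about the tool's x, y, z in degrees. In form: [{"hand": .., "tx": .., "ty": .., "tz": .., "wx": .., "wy": .., "wz": ..}, ...]. A call has 1 to 5 rows; each row shifts and turns the commanded pose from where the row before left it, along the tool's axes as they then stand; what a row does not reach is not made up. A row lasts 1/12 s, in which the tool goes at most 41.7 mm and 7.16 degrees, less where a joint would pass 70% of its speed; a pose out of reach is approached as far as the arm can. A call is refused whole if a number of a shift passes 0.0417 or a number of a turn 7.16, either way. A call with a gripper value outside its range is refused whole. The fingers move at their own pace and stop on an object; FORCE is the grip in N (left out, the last holds). Time passes only in rows, so rows that do not move let the fingers close. It gives the time, the measured TCP pose, the force, the opening and the grip force at its end, in the units of the state.
- get_obs(): the state, without advancing time (a new reading comes with each control period).
- get_image(name): name is "side" or "top" or "wrist"; returns the picture (384x512x3 uint8, red, green, blue); there is no depth.
- camera_info(name): a dict with "camera_matrix" (3x3 intrinsics, pixels), "R" (3x3) and "t" (3): a world point X has camera coordinates R X + t. Camera axes: x right, y down, z forward; pixel columns grow to the right and rows downward; lengths in m; the calibration is good to about 2 mm. A picture is of the moment at which its call begins: read the wrist's pose just before it. camera_info takes no time and is no camera call; for the wrist camera it gives the pose at the moment of the call.
- hand_in(): hands the job in; it is judged then, once.
Trained networks look in the newest picture that a camera, given by its name, has taken for a name from the list of things; names that differ only in an ending like _2 or _b are one class to them, and where a whole thing is asked for, a point or a joint stands for the part that bears it (a point fixed in the world has none). Each returns a list of dicts, best first, with "confidence" (0 to 1); they miss things now and then, are a little off and sometimes report something else, mostly with a low value. They report only what shows in the picture. A call takes as long as a camera call.
- cut_out(camera, target): "pixels" (384x512 bool, what is visible of it) and "bbox" ([left, top, right, bottom] in pixels, round what is visible of it).
The state is a dict: "time_s": time; "joints": joint angles; "joint_velocities": joint speeds; "joint_efforts": joint torques, N m; "tool_pos": TCP position; "tool_rot": TCP orientation; "ft_force": force on the tool from outside, world axes, zero at the start; "ft_torque": the same for the moment, N m; "width": finger opening in m; "gripper_force": force on a finger pad.
Only numpy, scipy, OpenCV 4.12 (cv2) and the standard library are available. Lean on these libraries where they do the work, as an engineer would, in place of code of your own. Each camera call takes 0.05 s, during which the arm holds its last target. There are 200 camera calls.

## Task

Put the loose perforated cover back on the blue dust extractor: lift it by its handle, rest it lightly on the two studs and slide it about until you feel its holes drop over them, so that it lies flush on the rim all round; do not force it, for the studs stand on a filter cassette whose foam seal is crushed by some 25 N. Then turn the red turn button a quarter turn clockwise, so that its arm reaches across over the cover's edge, let go and leave the other things on the bench where they are.

Things in the scene. Friction and masses are not known exactly. Their poses are not given: they have to be found in the camera images.
- extractor: Bench dust extractor, a blue steel box fixed to the bench: 210 (its x) x 300 (its y) x 60 mm high. Origin: centre of its underside, z up; its -x side is the front, with the red turn button in the middle of the front rim. Its flat top rim, round an open well, takes the cover; cover, rim and studs are smooth (friction 0.2 to 0.3).
- well (a point): Centre of the extractor's open well (130 x 250 mm), level with its flat rim, 60 mm above the bench; axes as the extractor's. In the well a black filter cassette carries two upright steel studs, 8 mm in diameter, flat tips 12 mm above the rim, 216 mm apart along y.
- cassette_sink (a joint): How far the filter cassette with its studs is pressed down into the soft foam seal under it, m. 0: untouched. It starts to give at about 1 N and then sinks about 0.2 mm per newton, springing back when let go. At 5 mm (about 25 N on the studs) the seal is crushed and the job is spoilt.
- well_front (a point): Middle of the well's front edge (65 mm in front of point well), rim height. The cassette is jammed in the well square to it, but not centred: the midpoint between its studs is up to 8 mm off point well in x and, independently, up to 8 mm in y. This offset is not reported; it does not shift under less than 50 N.
- cover: Loose aluminium perforated plate, 150 (x) x 270 (y) x 5 mm, about 0.45 kg, right way up on the bench. Origin: centre of its underside, z up. Two round 11 mm holes for the studs on its y axis, 108 mm either side of the centre. Fits either way round. Black dots: mere perforations. Seated, its origin is 60 mm above the bench and the studs stand 7 mm out of its top.
- cover_handle (a point): Centre of the cover's black handle bar, over the cover's centre, 37 mm above its underside. The bar runs along the cover's x: 80 mm long, 12 mm thick (y), 20 mm high, on two posts, its underside 22 mm above the plate. Grip it from above across its 12 mm.
- button_grip (a point): Centre of the red turn button's grip fin, on its upright axis, 95 mm in front of the extractor's centre, 88.5 mm above the bench. Fin 8 mm thick, 32 mm long along the arm, top at 103.5 mm; grip it from above. The arm, 34 mm from the axis, 14 mm wide, along the point's y, spans 66.5 to 71.5 mm above the bench: 1.5 mm above a flush cover.
- button (a joint): Angle of the turn button, rad. 0: arm along the front edge towards the extractor's +y, clear of the cover. Grows clockwise seen from above; at 1.57 (the stop) the arm points to the extractor's +x, over the cover's edge. Light friction, 0.05 N m; stays where it is left.
- bangle: Green stone bangle, 74 mm across, 12 mm high, lying on the bench. Origin under its centre. Leave alone.
- brush: Dusting brush, 190 mm long, lying on the bench along its x axis. Leave alone.
- bur_block: Wooden block with carving burs, 60 x 90 x 50 mm. Origin under its centre. Leave alone.
- handpiece: Blue carving handpiece on its rubber rests, 165 mm long along its x, 45 mm wide, 44 mm high. Origin under it. Leave alone.

How it is judged:
On the way, in this order (a step that is already met when the one before it is completed fails the run):
1. the cover lies flush on the extractor's rim with both studs through its holes (z of cover in the frame of extractor between 0.057 and 0.062 m and x of cover in the frame of extractor between -0.012 and 0.012 m and y of cover in the frame of extractor between -0.012 and 0.012 m and angle between cover's own z axis and vertical below 0.03 rad and angle between the x axis of cover and the x axis of extractor, either way round below 0.06 rad), for 0.2 s.
2. the turn button is turned across over the cover's edge (all of step 1 and value of joint button above 1.2 rad), for 0.2 s.
At the end, for the whole second after the job is handed in: Cover flush on the rim with both studs through its holes (underside within 2 mm of rim height, tilt under 0.03 rad, square to 0.06 rad, centre within 12 mm of the extractor's in x and y); turn button beyond 1.2 rad, over the cover's edge; the cover at rest (all of step 2 and linear speed of cover below 0.02 m/s); the robot touches nothing.
It fails at once if the cassette is pressed or struck 5 mm down into its foam seal (about 25 N on the studs) (value of joint cassette_sink above 0.005 m).
It fails at once if a bystander (bangle, brush, bur block, handpiece) is moved by more than 25 mm (distance of any of bangle, brush, bur_block, handpiece from where it was at the start of the episode above 0.025 m).
It also fails if it takes over 72 s, if anything falls off the work surface, if the arm or the gripper's body presses on something with over 40 N, if the wrist force passes 120 N, or if a joint passes its speed limit or range.

## Working session

There is one attempt and no reset: what is moved stays moved. The work goes in short steps, Python scripts to look and compute and a shell command to move; the robot and the scene stay as the last step left them, time stands still between calls to the robot, and variables do not carry over. Pictures are saved under pics/ and viewed, at most 10 in all, crops included, and the job is handed in when it is done.

```bash
mkdir -p pics; python3 - <<'E'
from station import *
import cv2,numpy as np
a=get_image("top");b=get_image("side")
cv2.imwrite("pics/a.png",cv2.resize(np.vstack([a,b])[:,:,::-1],None,fx=.78,fy=.78))
cv2.imwrite("pics/top.png",cv2.resize(a[:,:,::-1],(800,600)))
for n in("top","side","wrist"):print(n,camera_info(n))
o=get_obs();print({k:np.round(v,3).tolist() for k,v in o.items()})
for t in("extractor","cover","cover_handle","button_grip","bangle","brush","bur_block","handpiece"):
  for d in cut_out("top",t)[:2]:
    m=d["pixels"].astype(np.uint8);ys,xs=np.nonzero(m)
    print(t,round(d["confidence"],2),d["bbox"],xs.mean().round(1),ys.mean().round(1),cv2.minAreaRect(np.c_[xs,ys].astype(np.float32)))
E
```

```text
top {'camera_matrix': array([[395.59852096,   0.        , 259.24323246],
       [  0.        , 395.59852096, 190.69549327],
       [  0.        ,   0.        ,   1.        ]]), 'R': array([[ 0.10254775, -0.9947259 ,  0.00208328],
       [-0.97060555, -0.10051914, -0.21867961],
       [ 0.21773568,  0.02040306, -0.97579449]]), 't': array([-0.05095745,  0.62487346,  1.02014134])}
side {'camera_matrix': array([[428.6412455 ,   0.        , 258.12237602],
       [  0.        , 428.6412455 , 189.83521194],
       [  0.        ,   0.        ,   1.        ]]), 'R': array([[-0.99532233, -0.0965522 ,  0.00333595],
       [-0.07593211,  0.7604749 , -0.64491258],
       [ 0.05973082, -0.6421492 , -0.76424907]]), 't': array([0.62669734, 0.0705631 , 1.5905114 ])}
wrist {'camera_matrix': array([[311.77026582,   0.        , 256.78116625],
       [  0.        , 311.77026582, 194.62878955],
       [  0.        ,   0.        ,   1.        ]]), 'R': array([[ 0.35708469, -0.93406891, -0.00240768],
       [-0.88213313, -0.3380755 ,  0.32794223],
       [-0.30713461, -0.11497926, -0.94469471]]), 't': array
[... 1377 characters left out ...]
.58108520507812), (15.289106369018555, 61.320823669433594), 9.462322235107422)
brush 0.37 [84.0, 166.8, 110.3, 213.4] 94.8 192.6 ((94.7015609741211, 190.59085083007812), (48.29123306274414, 16.305049896240234), 73.0724868774414)
bur_block 0.76 [412.3, 236.3, 449.6, 269.5] 429.0 256.2 ((429.2000427246094, 256.10003662109375), (37.11872863769531, 23.255107879638672), 26.56505012512207)
handpiece 0.66 [84.4, 169.3, 107.3, 217.5] 94.5 192.2 ((94.86793518066406, 190.53773498535156), (48.21355438232422, 16.757986068725586), 74.05460357666016)
handpiece 0.43 [134.0, 163.4, 252.5, 247.8] 194.8 206.6 ((194.56558227539062, 205.27867126464844), (110.90628051757812, 81.39163208007812), 5.19442892074585)
```

View pics/top.png

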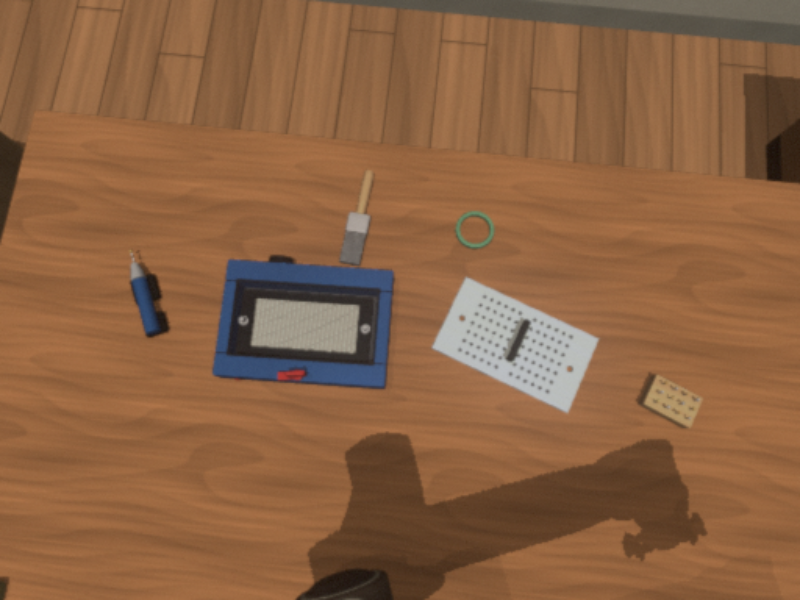

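The top view shows the extractor (full-size px ~195,207), studs at (155.5,205) and (234,210), the red button at (187,240), and the cover at (330,219) with its handle at (331,218). The other things are well clear.

```bash
cat >h.py <<'E'
from station import *
import cv2,numpy as np
from scipy.spatial.transform import Rotation as Ro
def ray(ci,uv,z):
    K,R,t=ci["camera_matrix"],ci["R"],ci["t"]
    uv=np.atleast_2d(np.asarray(uv,float));d=np.c_[uv,np.ones(len(uv))]@np.linalg.inv(K).T@R
    c=-R.T@t
    return c+d*((z-c[2])/d[:,2])[:,None]
def proj(ci,X):
    p=(np.atleast_2d(X)@ci["R"].T+ci["t"])@ci["camera_matrix"].T
    return p[:,:2]/p[:,2:]
def tool():
    o=get_obs();q=o["tool_rot"];return np.array(o["tool_pos"]),Ro.from_quat([q[1],q[2],q[3],q[0]]),o
def delta(target,xdir=None):
    """shift in current tool axes to target; yaw error (deg about tool z) so tool y is along ydir"""
    p,R,o=tool();print("dt tool",np.round(R.inv().apply(np.array(target)-p),4),"tool x",R.apply([1,0,0]).round(4),"y",R.apply([0,1,0]).round(4),"z",R.apply([0,0,1]).round(4))
    if xdir is not None:
        v=R.inv().apply(xdir);a=np.degrees(np.arctan2(v[1],v[0]));print("wz to align tool y with dir:",a-90,a+90)
E
python3 - <<'E'
from h import *
ci=camera_info("top");s=1/1.5625
def P(l,z):return ray(ci,np.array(l)*s,z).round(4)
print("ext corners",P([(229,260),(394,269),(385,387),(213,376)],.06))
print("studs",P([(243,320),(366,328)],.072))
print("button",P([(291,374)],.09))
h=P([(462,318),(570,369)],.005);print("cover holes",h,h.mean(0),np.linalg.norm(h[0]-h[1]))
hd=P([(518,341)],.045);print("handle",hd)
print("cover corners",P([(467,278),(598,340),(569,410),(433,348)],.005))
y=h[0]-h[1];y/=np.linalg.norm(y);print("ydir",y)
delta(np.r_[h.mean(0)[:2],.231],y)
E
```

```text
ext corners [[0.6659 0.3364 0.06  ]
 [0.6798 0.039  0.06  ]
 [0.469  0.032  0.06  ]
 [0.4572 0.3296 0.06  ]]
studs [[0.5579 0.2904 0.072 ]
 [0.5659 0.0755 0.072 ]]
button [[0.4721 0.1904 0.09  ]]
cover holes [[ 0.6141 -0.0941  0.005 ]
 [ 0.5401 -0.2978  0.005 ]] [ 0.5771  -0.19595  0.005  ] 0.21672491781057385
handle [[ 0.575  -0.1934  0.045 ]]
cover corners [[ 0.6915 -0.0972  0.005 ]
 [ 0.5988 -0.3467  0.005 ]
 [ 0.4663 -0.2993  0.005 ]
 [ 0.5528 -0.0458  0.005 ]]
ydir [0.34144666 0.93990115 0.        ]
dt tool [ 4.692e-01 -1.361e-01  3.000e-04] tool x [0.9342 0.3567 0.    ] y [ 0.3567 -0.9342 -0.    ] z [ 0.  0. -1.]
wz to align tool y with dir: -139.13711806746804 40.86288193253196
```

```bash
R='x'
python3 -m crank '[{"tx":0.039,"ty":-0.0113},{"tx":0.039,"ty":-0.0113},{"tx":0.039,"ty":-0.0113},{"tx":0.039,"ty":-0.0113},{"tx":0.039,"ty":-0.0113}]'
python3 -m crank '[{"tx":0.039,"ty":-0.0113},{"tx":0.039,"ty":-0.0113},{"tx":0.039,"ty":-0.0113},{"tx":0.039,"ty":-0.0113},{"tx":0.039,"ty":-0.0113}]'
python3 -m crank '[{"tx":0.039,"ty":-0.0113},{"tx":0.039,"ty":-0.0113},{"wz":-7.1},{"wz":-7.1},{"wz":-7.1}]'
python3 -m crank '[{"wz":-7.1},{"wz":-7.1},{"wz":-7.1},{"wz":-7.1},{"wz":-7.1}]'
python3 -m crank '[{"wz":-7.1},{"wz":-7.1},{"wz":-7.1},{"wz":-7.1},{"wz":-7.1}]'
python3 -m crank '[{"wz":-7.1},{"wz":-7.1},{"wz":-7.1},{"wz":-7.1},{"wz":-7.1}]'
python3 -m crank '[{"wz":-7.1},{"wz":-4},{},{}]'
python3 - <<'E'
from h import *
a=get_image("wrist");ci=camera_info("wrist")
cv2.imwrite("pics/w1.png",cv2.resize(a[:,:,::-1],(800,600)))
p,R,o=tool();print(p,np.round(o["joints"],3),"cam",-ci["R"].T@ci["t"],o["ft_force"])
delta([.577,-.195,.231],[.3414,.9399,0])
E
```

```text
[ 0.18730065 -0.49043638  0.23131741] [-1.206  0.126 -0.04   1.405 -0.     1.571] cam [ 0.26574712 -0.46071459  0.37448251] [-0.12897737 -0.34808896  0.13259792]
dt tool [ 4.695e-01 -1.369e-01  3.000e-04] tool x [ 0.9342  0.3568 -0.    ] y [ 0.3568 -0.9342  0.    ] z [ 0. -0. -1.]
wz to align tool y with dir: -139.13214580507096 40.86785419492904invalid input at $[0]: expected keys hand, tx, ty, tz, wx, wy, wz
invalid input at $[0]: expected keys hand, tx, ty, tz, wx, wy, wz
invalid input at $[0]: expected keys hand, tx, ty, tz, wx, wy, wz
invalid input at $[0]: expected keys hand, tx, ty, tz, wx, wy, wz
invalid input at $[0]: expected keys hand, tx, ty, tz, wx, wy, wz
invalid input at $[0]: expected keys hand, tx, ty, tz, wx, wy, wz
invalid input at $[0]: expected keys hand, tx, ty, tz, wx, wy, wz
```

View pics/w1.png

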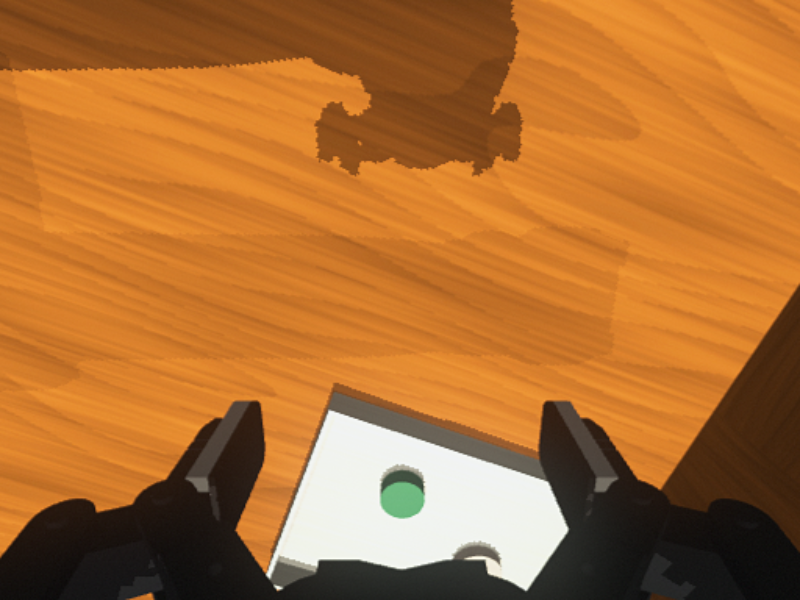

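The view shows only empty bench and a tray under the gripper; the rows were refused because all seven keys are required. Retyping.

```bash
python3 -m crank '[{"hand":0.085,"tx":0.039,"ty":-0.0113,"tz":0,"wx":0,"wy":0,"wz":0},{"hand":0.085,"tx":0.039,"ty":-0.0113,"tz":0,"wx":0,"wy":0,"wz":0},{"hand":0.085,"tx":0.039,"ty":-0.0113,"tz":0,"wx":0,"wy":0,"wz":0},{"hand":0.085,"tx":0.039,"ty":-0.0113,"tz":0,"wx":0,"wy":0,"wz":0},{"hand":0.085,"tx":0.039,"ty":-0.0113,"tz":0,"wx":0,"wy":0,"wz":0}]'
python3 -m crank '[{"hand":0.085,"tx":0.039,"ty":-0.0113,"tz":0,"wx":0,"wy":0,"wz":0},{"hand":0.085,"tx":0.039,"ty":-0.0113,"tz":0,"wx":0,"wy":0,"wz":0},{"hand":0.085,"tx":0.039,"ty":-0.0113,"tz":0,"wx":0,"wy":0,"wz":0},{"hand":0.085,"tx":0.039,"ty":-0.0113,"tz":0,"wx":0,"wy":0,"wz":0},{"hand":0.085,"tx":0.039,"ty":-0.0113,"tz":0,"wx":0,"wy":0,"wz":0}]'
python3 -m crank '[{"hand":0.085,"tx":0.039,"ty":-0.0113,"tz":0,"wx":0,"wy":0,"wz":0},{"hand":0.085,"tx":0.039,"ty":-0.0113,"tz":0,"wx":0,"wy":0,"wz":0},{"hand":0.085,"tx":0,"ty":0,"tz":0,"wx":0,"wy":0,"wz":-7.1},{"hand":0.085,"tx":0,"ty":0,"tz":0,"wx":0,"wy":0,"wz":-7.1},{"hand":0.085,"tx":0,"ty":0,"tz":0,"wx":0,"wy":0,"wz":-7.1}]'
python3 -m crank '[{"hand":0.085,"tx":0,"ty":0,"tz":0,"wx":0,"wy":0,"wz":-7.1},{"hand":0.085,"tx":0,"ty":0,"tz":0,"wx":0,"wy":0,"wz":-7.1},{"hand":0.085,"tx":0,"ty":0,"tz":0,"wx":0,"wy":0,"wz":-7.1},{"hand":0.085,"tx":0,"ty":0,"tz":0,"wx":0,"wy":0,"wz":-7.1},{"hand":0.085,"tx":0,"ty":0,"tz":0,"wx":0,"wy":0,"wz":-7.1}]'
python3 -m crank '[{"hand":0.085,"tx":0,"ty":0,"tz":0,"wx":0,"wy":0,"wz":-7.1},{"hand":0.085,"tx":0,"ty":0,"tz":0,"wx":0,"wy":0,"wz":-7.1},{"hand":0.085,"tx":0,"ty":0,"tz":0,"wx":0,"wy":0,"wz":-7.1},{"hand":0.085,"tx":0,"ty":0,"tz":0,"wx":0,"wy":0,"wz":-7.1},{"hand":0.085,"tx":0,"ty":0,"tz":0,"wx":0,"wy":0,"wz":-7.1}]'
python3 -m crank '[{"hand":0.085,"tx":0,"ty":0,"tz":0,"wx":0,"wy":0,"wz":-7.1},{"hand":0.085,"tx":0,"ty":0,"tz":0,"wx":0,"wy":0,"wz":-7.1},{"hand":0.085,"tx":0,"ty":0,"tz":0,"wx":0,"wy":0,"wz":-7.1},{"hand":0.085,"tx":0,"ty":0,"tz":0,"wx":0,"wy":0,"wz":-7.1},{"hand":0.085,"tx":0,"ty":0,"tz":0,"wx":0,"wy":0,"wz":-7.1}]'
python3 -m crank '[{"hand":0.085,"tx":0,"ty":0,"tz":0,"wx":0,"wy":0,"wz":-7.1},{"hand":0.085,"tx":0,"ty":0,"tz":0,"wx":0,"wy":0,"wz":-4.1},{"hand":0.085,"tx":0,"ty":0,"tz":0,"wx":0,"wy":0,"wz":0},{"hand":0.085,"tx":0,"ty":0,"tz":0,"wx":0,"wy":0,"wz":0}]'
python3 - <<'E'
from h import *
ci=camera_info("wrist");a=get_image("wrist")
cv2.imwrite("pics/w2.png",cv2.resize(a[:,:,::-1],(800,600)))
p,R,o=tool();print(p,np.round(o["joints"],3),"cam",-ci["R"].T@ci["t"],o["ft_force"])
delta([.577,-.195,.231],[.3414,.9399,0])
E
```

```text
time_s: 0.97
tool_pos: [0.3504, -0.3669, 0.2315]
tool_rot: [0.0, 0.983, 0.181, 0.0]
ft_force: [1.1, 0.0, -0.9]
width: 0.0852
gripper_force: 0.0
time_s: 1.38
tool_pos: [0.5127, -0.2442, 0.2315]
tool_rot: [0.0, 0.983, 0.181, 0.0]
ft_force: [0.8, -0.7, 0.9]
width: 0.0849
gripper_force: 0.0
time_s: 1.8
tool_pos: [0.5769, -0.1958, 0.2307]
tool_rot: [-0.0, 0.931, 0.364, -0.0]
ft_force: [-0.2, -0.2, -0.0]
width: 0.0848
gripper_force: 0.0
time_s: 2.22
tool_pos: [0.5762, -0.1968, 0.2313]
tool_rot: [-0.0, 0.777, 0.63, -0.0]
ft_force: [0.1, -1.1, 0.1]
width: 0.0853
gripper_force: 0.0
time_s: 2.63
tool_pos: [0.5762, -0.1968, 0.2312]
tool_rot: [-0.0, 0.548, 0.837, 0.0]
ft_force: [0.8, -0.3, -0.3]
width: 0.0851
gripper_force: 0.0
time_s: 3.05
tool_pos: [0.5761, -0.1968, 0.2313]
tool_rot: [-0.0, 0.267, 0.964, -0.0]
ft_force: [-0.3, 0.1, -0.4]
width: 0.0852
gripper_force: 0.0
time_s: 3.38
tool_pos: [0.5762, -0.1968, 0.2312]
tool_rot: [-0.0, 0.176, 0.984, 0.0]
ft_force: [-0.5, -0.7, -0.5]
width: 0.0851
gripper_force: 0.0
[ 0.57615375 -0.19680047  0.23125482] [-0.329  0.288  0.162  1.444  0.     0.024] cam [ 0.49658478 -0.16801858  0.37445489] [ 0.16836508  0.68222911 -0.6190473 ]
dt tool [-0.0002  0.002   0.0003] tool x [-0.9384  0.3456  0.    ] y [0.3456 0.9384 0.    ] z [-0.  0. -1.]
wz to align tool y with dir: -0.25880033535477764 179.74119966464522
```

View pics/w2.png

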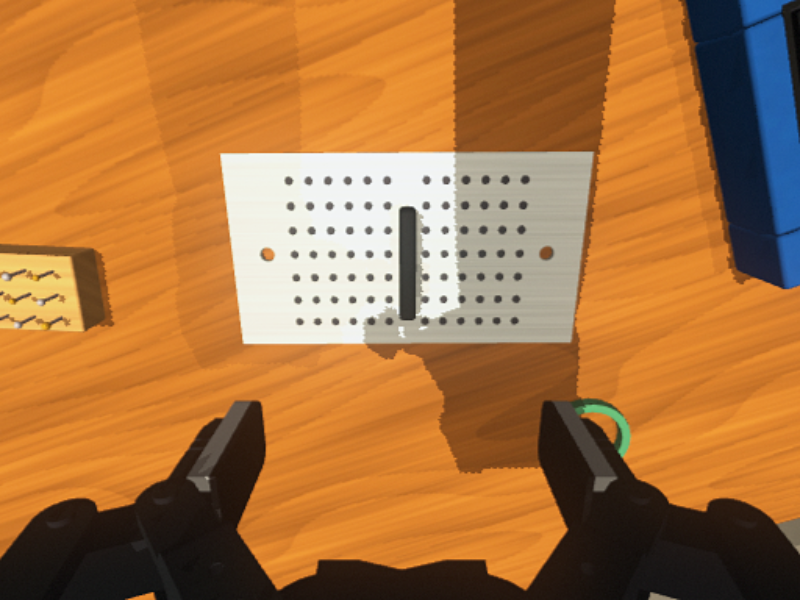

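The cover is square under the hand: holes at (267,254) and (546,253), handle bar centred at (407,264) in the 800 px picture, yaw nearly aligned.

```bash
python3 - <<'E'
from h import *
ci=camera_info("wrist");s=1/1.5625
h=ray(ci,np.array([(267.5,254.3),(546.5,253)])*s,.004);print(h,np.linalg.norm(h[0]-h[1]),h.mean(0))
y=h[1]-h[0];y/=np.linalg.norm(y)
b=ray(ci,np.array([(407.5,209),(407,317)])*s,.047);print("bar",b,b.mean(0))
print("corners",ray(ci,np.array([(220.5,153.5),(593,152),(572,342.5),(243.5,344)])*s,.005).mean(0))
delta(np.r_[h.mean(0)[:2],.023],y)
E
```

```text
[[ 0.54200965 -0.29542313  0.004     ]
 [ 0.61586836 -0.09172949  0.004     ]] 0.2166707427843348 [ 0.578939   -0.19357631  0.004     ]
bar [[ 0.54096203 -0.17987943  0.047     ]
 [ 0.61301585 -0.20643249  0.047     ]] [ 0.57698894 -0.19315596  0.047     ]
corners [ 0.57917057 -0.19346135  0.005     ]
dt tool [-0.0015  0.004   0.2083] tool x [-0.9384  0.3456  0.    ] y [0.3456 0.9384 0.    ] z [-0.  0. -1.]
wz to align tool y with dir: -0.29085491348604364 179.70914508651396
```

```bash
python3 -m crank '[{"hand":0.085,"tx":-0.0015,"ty":0.0038,"tz":0.03,"wx":0,"wy":0,"wz":-0.3},{"hand":0.085,"tx":0,"ty":0,"tz":0.04,"wx":0,"wy":0,"wz":0},{"hand":0.07,"tx":0,"ty":0,"tz":0.04,"wx":0,"wy":0,"wz":0},{"hand":0.06,"tx":0,"ty":0,"tz":0.04,"wx":0,"wy":0,"wz":0},{"hand":0.05,"tx":0,"ty":0,"tz":0.04,"wx":0,"wy":0,"wz":0}]' 40
python3 -m crank '[{"hand":0.04,"tx":0,"ty":0,"tz":0.021,"wx":0,"wy":0,"wz":0},{"hand":0.0,"tx":0,"ty":0,"tz":0,"wx":0,"wy":0,"wz":0},{"hand":0.0,"tx":0,"ty":0,"tz":0,"wx":0,"wy":0,"wz":0},{"hand":0.0,"tx":0,"ty":0,"tz":0,"wx":0,"wy":0,"wz":0},{"hand":0.0,"tx":0,"ty":0,"tz":0,"wx":0,"wy":0,"wz":0}]' 40
python3 -m crank '[{"hand":0.0,"tx":0,"ty":0,"tz":0,"wx":0,"wy":0,"wz":0},{"hand":0.0,"tx":0,"ty":0,"tz":0,"wx":0,"wy":0,"wz":0},{"hand":0.0,"tx":0,"ty":0,"tz":0,"wx":0,"wy":0,"wz":0},{"hand":0.0,"tx":0,"ty":0,"tz":0,"wx":0,"wy":0,"wz":0},{"hand":0.0,"tx":0,"ty":0,"tz":0,"wx":0,"wy":0,"wz":0}]' 40
```

```text
time_s: 3.85
tool_pos: [0.5787, -0.1937, 0.0399]
tool_rot: [0.0, 0.173, 0.985, -0.0]
ft_force: [1.2, 0.4, 0.4]
width: 0.0512
gripper_force: 0.0
time_s: 4.27
tool_pos: [0.5802, -0.1942, 0.0224]
tool_rot: [0.002, 0.172, 0.985, -0.0]
ft_force: [-0.3, -0.5, -4.0]
width: 0.0114
gripper_force: 44.0
time_s: 4.68
tool_pos: [0.5791, -0.1938, 0.021]
tool_rot: [0.0, 0.172, 0.985, -0.0]
ft_force: [-0.8, 0.3, -0.1]
width: 0.0112
gripper_force: 44.5
```

```bash
python3 -m crank '[{"hand":0.0,"tx":0,"ty":0,"tz":-0.01,"wx":0,"wy":0,"wz":0},{"hand":0.0,"tx":0,"ty":0,"tz":-0.03,"wx":0,"wy":0,"wz":0},{"hand":0.0,"tx":0,"ty":0,"tz":-0.04,"wx":0,"wy":0,"wz":0},{"hand":0.0,"tx":0,"ty":0,"tz":-0.04,"wx":0,"wy":0,"wz":0},{"hand":0.0,"tx":0,"ty":0,"tz":-0.04,"wx":0,"wy":0,"wz":0}]' 40
python3 -m crank '[{"hand":0.0,"tx":0,"ty":0,"tz":-0.04,"wx":0,"wy":0,"wz":-4},{"hand":0.0,"tx":0,"ty":0,"tz":-0.03,"wx":0,"wy":0,"wz":-6},{"hand":0.0,"tx":0,"ty":0,"tz":0,"wx":0,"wy":0,"wz":-6},{"hand":0.0,"tx":0,"ty":0,"tz":0,"wx":0,"wy":0,"wz":-6},{"hand":0.0,"tx":0,"ty":0,"tz":0,"wx":0,"wy":0,"wz":0}]'
python3 -m crank '[{"hand":0.0,"tx":-0.006,"ty":0.02,"tz":0,"wx":0,"wy":0,"wz":0},{"hand":0.0,"tx":-0.0105,"ty":0.0365,"tz":0,"wx":0,"wy":0,"wz":0},{"hand":0.0,"tx":-0.0105,"ty":0.0365,"tz":0,"wx":0,"wy":0,"wz":0},{"hand":0.0,"tx":-0.0105,"ty":0.0365,"tz":0,"wx":0,"wy":0,"wz":0},{"hand":0.0,"tx":-0.0105,"ty":0.0365,"tz":0,"wx":0,"wy":0,"wz":0}]'
python3 -m crank '[{"hand":0.0,"tx":-0.0105,"ty":0.0365,"tz":0,"wx":0,"wy":0,"wz":0},{"hand":0.0,"tx":-0.0105,"ty":0.0365,"tz":0,"wx":0,"wy":0,"wz":0},{"hand":0.0,"tx":-0.0105,"ty":0.0365,"tz":0,"wx":0,"wy":0,"wz":0},{"hand":0.0,"tx":-0.0105,"ty":0.0365,"tz":0,"wx":0,"wy":0,"wz":0},{"hand":0.0,"tx":-0.0105,"ty":0.0365,"tz":0,"wx":0,"wy":0,"wz":0}]'
python3 -m crank '[{"hand":0.0,"tx":-0.005,"ty":0.0245,"tz":0,"wx":0,"wy":0,"wz":0},{"hand":0.0,"tx":0,"ty":0,"tz":0,"wx":0,"wy":0,"wz":0},{"hand":0.0,"tx":0,"ty":0,"tz":0,"wx":0,"wy":0,"wz":0},{"hand":0.0,"tx":0,"ty":0,"tz":0,"wx":0,"wy":0,"wz":0},{"hand":0.0,"tx":0,"ty":0,"tz":0,"wx":0,"wy":0,"wz":0}]'
python3 - <<'E'
from h import *
ci=camera_info("wrist");np.savez("w3ci.npz",**ci);a=get_image("wrist")
cv2.imwrite("pics/w3.png",cv2.resize(a[:,:,::-1],(800,600)))
p,R,o=tool();print(p,np.round(o["joints"],3),"cam",-ci["R"].T@ci["t"],o["ft_force"],o["ft_torque"])
delta(p)
E
```

```text
time_s: 5.1
tool_pos: [0.5782, -0.1935, 0.1824]
tool_rot: [-0.0, 0.172, 0.985, 0.0]
ft_force: [1.4, 0.3, -4.1]
width: 0.0113
gripper_force: 43.9
time_s: 5.52
tool_pos: [0.5789, -0.1938, 0.2517]
tool_rot: [0.001, -0.02, 1.0, -0.0]
ft_force: [-0.3, -0.8, -3.6]
width: 0.0111
gripper_force: 43.9
time_s: 5.93
tool_pos: [0.6201, -0.0246, 0.2501]
tool_rot: [-0.0, -0.017, 1.0, 0.0]
ft_force: [0.5, 0.2, -4.4]
width: 0.0112
gripper_force: 43.9
time_s: 6.35
tool_pos: [0.6656, 0.1601, 0.25]
tool_rot: [-0.001, -0.018, 1.0, -0.0]
ft_force: [1.2, -0.9, -3.7]
width: 0.0113
gripper_force: 43.9
time_s: 6.77
tool_pos: [0.6697, 0.1819, 0.2503]
tool_rot: [-0.0, -0.018, 1.0, -0.0]
ft_force: [0.3, -0.3, -4.3]
width: 0.0114
gripper_force: 43.9
[0.6698024  0.18167373 0.25052176] [ 0.265  0.474  0.47   1.567 -0.     0.229] cam [0.58507269 0.1785269  0.3935598 ] [-0.0237184   0.19306013 -4.4904778 ] [-0.04145578 -0.0237562   0.02136576]
dt tool [0. 0. 0.] tool x [-9.994e-01 -3.600e-02  1.000e-04] y [-3.600e-02  9.994e-01 -3.000e-04] z [-1.e-04 -3.e-04 -1.e+00]
```

View pics/w3.png

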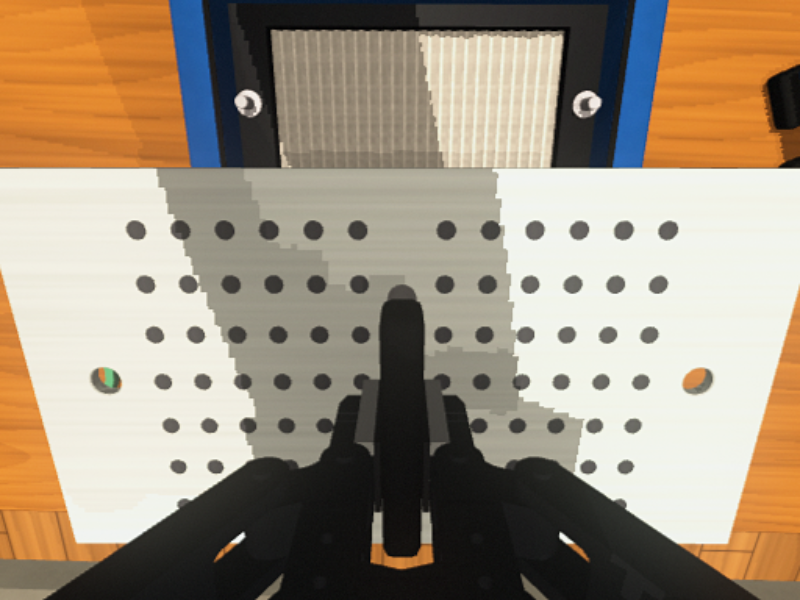

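Both studs (247,103), (587,103) and both cover holes (106,380), (698,380) show in one wrist view; I'll zoom in for the exact tips.

```bash
python3 - <<'E'
import cv2,numpy as np
a=cv2.resize(cv2.imread("pics/w3.png"),(512,384),interpolation=cv2.INTER_AREA)
c=[a[y-17:y+17,x-20:x+20] for x,y in((158,66),(376,66),(68,243),(447,243))]
c=[cv2.resize(k,(400,300),interpolation=cv2.INTER_NEAREST if 0 else cv2.INTER_CUBIC,dst=None) for k in c]
cv2.imwrite("pics/z3.png",np.vstack([np.hstack(c[:2]),np.hstack(c[2:])]))
E
```

```text
(no output)
```

View pics/z3.png

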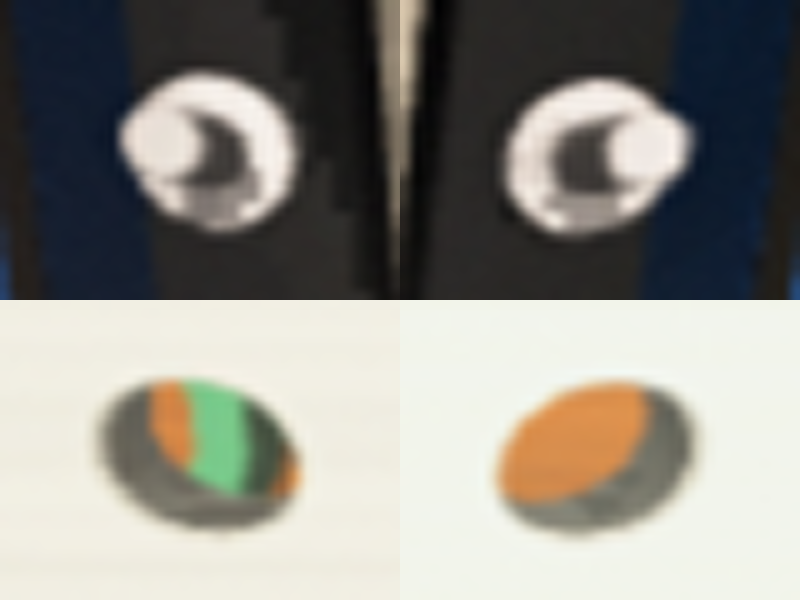

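```bash
python3 - <<'E'
from h import *
ci=dict(np.load("w3ci.npz"))
s=ray(ci,[(153.5,64.8),(380.55,65.2)],.072);h=ray(ci,[(67.45,243.1),(446.15,243.2)],.2345)
for n,q in(("studs",s),("holes",h)):
    d=q[1]-q[0];print(n,q.round(4).tolist(),np.linalg.norm(d),q.mean(0).round(4),"yaw of y",np.degrees(np.arctan2(-d[0],d[1])))
p,R,o=tool();off=h.mean(0)-p;print("hole mid in tool",R.inv().apply(off))
t=s.mean(0);print("shift world",t-h.mean(0),"tool",R.inv().apply(t-h.mean(0)))
# extractor edges at rim: outer left edge & right edge in w3 (800 px)
e=ray(ci,np.array([(171,5),(190,160),(662,5),(643,160)])/1.5625,.06);print(e.round(4))
E
```

```text
studs [[0.5683, 0.0794, 0.072], [0.5608, 0.2959, 0.072]] 0.21666537200935398 [0.5645 0.1876 0.072 ] yaw of y 2.0003640523182984
holes [[0.6729, 0.0738, 0.2345], [0.6651, 0.2895, 0.2345]] 0.21587647976616647 [0.669  0.1816 0.2345] yaw of y 2.0714706752449747
hole mid in tool [8.18480458e-04 7.47989313e-06 1.60218361e-02]
shift world [-0.10444839  0.00598798 -0.1625    ] tool [0.10414927 0.0097812  0.16250794]
[[0.5158 0.0383 0.06  ]
 [0.6047 0.0404 0.06  ]
 [0.5051 0.3317 0.06  ]
 [0.5938 0.3379 0.06  ]]
```

```bash
python3 -m crank '[{"hand":0.0,"tx":0.02,"ty":0.002,"tz":0,"wx":0,"wy":0,"wz":0},{"hand":0.0,"tx":0.034,"ty":0.003,"tz":0,"wx":0,"wy":0,"wz":0},{"hand":0.0,"tx":0.034,"ty":0.003,"tz":0.02,"wx":0,"wy":0,"wz":0},{"hand":0.0,"tx":0.0162,"ty":0.0018,"tz":0.03,"wx":0,"wy":0,"wz":0.1},{"hand":0.0,"tx":0,"ty":0,"tz":0.03,"wx":0,"wy":0,"wz":0}]'
python3 -m crank '[{"hand":0.0,"tx":0,"ty":0,"tz":0.03,"wx":0,"wy":0,"wz":0},{"hand":0.0,"tx":0,"ty":0,"tz":0.025,"wx":0,"wy":0,"wz":0},{"hand":0.0,"tx":0,"ty":0,"tz":0.01,"wx":0,"wy":0,"wz":0},{"hand":0.0,"tx":0,"ty":0,"tz":0,"wx":0,"wy":0,"wz":0},{"hand":0.0,"tx":0,"ty":0,"tz":0,"wx":0,"wy":0,"wz":0}]'
python3 - <<'E'
from h import *
delta([.5645-.0008*-1*-1+.0016,.1876,.093])
p,R,o=tool();print(p,"hole mid",p+R.apply([.0008,0,0]),o["ft_force"],o["ft_torque"])
import cv2
ci=camera_info("wrist");np.savez("w4ci.npz",**ci)
cv2.imwrite("pics/w4.png",cv2.resize(get_image("wrist")[:,:,::-1],(800,600)))
E
```

```text
time_s: 7.23
tool_pos: [0.5626, 0.1879, 0.172]
tool_rot: [0.001, -0.018, 1.0, 0.001]
ft_force: [-0.1, 0.0, -4.2]
width: 0.0114
gripper_force: 43.9
time_s: 7.65
tool_pos: [0.5657, 0.1882, 0.1061]
tool_rot: [0.0, -0.018, 1.0, 0.0]
ft_force: [0.4, 0.4, -2.7]
width: 0.0112
gripper_force: 43.8
dt tool [ 0.0004 -0.0006  0.0131] tool x [-9.994e-01 -3.540e-02 -3.000e-04] y [-0.0354  0.9994  0.    ] z [ 3.e-04  0.e+00 -1.e+00]
[0.56566307 0.18818314 0.10612747] hole mid [0.56486357 0.18815485 0.10612725] [ 0.440702    0.3550481  -2.66817114] [ 0.01498134  0.00103123 -0.02519064]
```

View pics/w4.png

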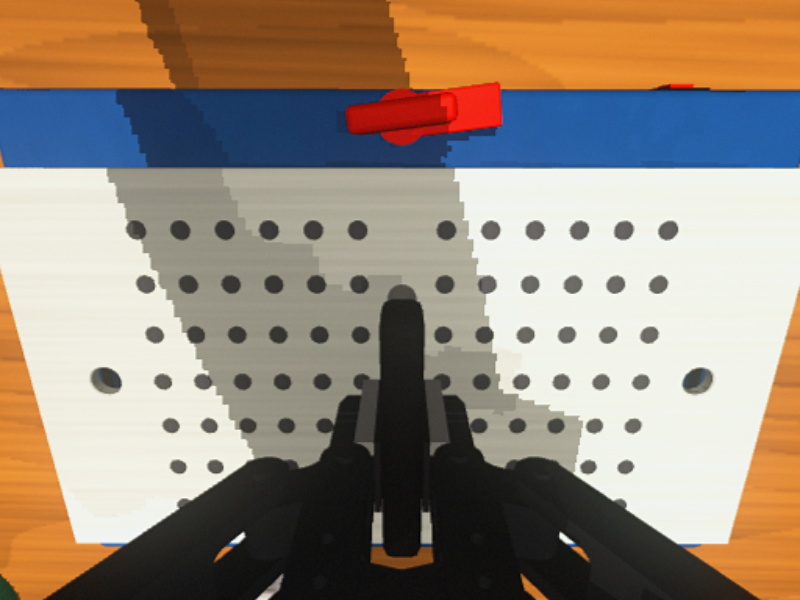

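The cover now hovers over the rim, holes at (106,380) and (698,380); the button fin centre is at about (400,115), arm pointing right. Descending gently.

```bash
python3 -m crank '[{"hand":0.0,"tx":0.0004,"ty":-0.0006,"tz":0.006,"wx":0,"wy":0,"wz":0},{"hand":0.0,"tx":0,"ty":0,"tz":0.004,"wx":0,"wy":0,"wz":0},{"hand":0.0,"tx":0,"ty":0,"tz":0,"wx":0,"wy":0,"wz":0},{"hand":0.0,"tx":0,"ty":0,"tz":0,"wx":0,"wy":0,"wz":0}]'
python3 -m crank '[{"hand":0.0,"tx":0,"ty":0,"tz":0.001,"wx":0,"wy":0,"wz":0},{"hand":0.0,"tx":0,"ty":0,"tz":0.001,"wx":0,"wy":0,"wz":0},{"hand":0.0,"tx":0,"ty":0,"tz":0.001,"wx":0,"wy":0,"wz":0},{"hand":0.0,"tx":0,"ty":0,"tz":0.0005,"wx":0,"wy":0,"wz":0},{"hand":0.0,"tx":0,"ty":0,"tz":0,"wx":0,"wy":0,"wz":0}]'
```

```text
time_s: 8.03
tool_pos: [0.5651, 0.1882, 0.0954]
tool_rot: [0.0, -0.018, 1.0, 0.0]
ft_force: [-1.5, -0.8, -3.6]
width: 0.0116
gripper_force: 43.9
time_s: 8.45
tool_pos: [0.5649, 0.1882, 0.0916]
tool_rot: [-0.0, -0.018, 1.0, -0.0]
ft_force: [-0.2, 0.9, -3.4]
width: 0.0111
gripper_force: 43.9
```

```bash
python3 -m crank '[{"hand":0.0,"tx":0,"ty":0,"tz":0.001,"wx":0,"wy":0,"wz":0},{"hand":0.0,"tx":0,"ty":0,"tz":0.0005,"wx":0,"wy":0,"wz":0},{"hand":0.0,"tx":0,"ty":0,"tz":0,"wx":0,"wy":0,"wz":0}]'
python3 - <<'E'
from h import *
p,R,o=tool();print(p,o["ft_force"],o["ft_torque"])
E
```

```text
time_s: 8.7
tool_pos: [0.565, 0.1882, 0.0902]
tool_rot: [-0.0, -0.018, 1.0, -0.0]
ft_force: [-0.6, 0.4, -4.1]
width: 0.0112
gripper_force: 43.9
[0.56500393 0.18819143 0.09015012] [-0.56337989  0.42424687 -4.11677431] [-0.03808909 -0.0188976   0.01331113]
```

```bash
python3 -m crank '[{"hand":0.0,"tx":0,"ty":0,"tz":0.001,"wx":0,"wy":0,"wz":0},{"hand":0.0,"tx":0,"ty":0,"tz":0.001,"wx":0,"wy":0,"wz":0},{"hand":0.0,"tx":0,"ty":0,"tz":0,"wx":0,"wy":0,"wz":0}]'
python3 -m crank '[{"hand":0.0,"tx":0,"ty":0,"tz":0.001,"wx":0,"wy":0,"wz":0},{"hand":0.0,"tx":0,"ty":0,"tz":0.001,"wx":0,"wy":0,"wz":0},{"hand":0.0,"tx":0,"ty":0,"tz":0,"wx":0,"wy":0,"wz":0}]'
```

```text
time_s: 8.95
tool_pos: [0.5649, 0.1882, 0.088]
tool_rot: [-0.0, -0.018, 1.0, -0.0]
ft_force: [0.5, 0.4, -3.7]
width: 0.011
gripper_force: 43.9
time_s: 9.2
tool_pos: [0.5649, 0.1882, 0.086]
tool_rot: [-0.0, -0.018, 1.0, -0.0]
ft_force: [-0.2, 0.6, -3.7]
width: 0.0115
gripper_force: 43.9
```

```bash
python3 -m crank '[{"hand":0.0,"tx":0,"ty":0,"tz":0.001,"wx":0,"wy":0,"wz":0},{"hand":0.0,"tx":0,"ty":0,"tz":0.001,"wx":0,"wy":0,"wz":0},{"hand":0.0,"tx":0,"ty":0,"tz":0.001,"wx":0,"wy":0,"wz":0},{"hand":0.0,"tx":0,"ty":0,"tz":0.001,"wx":0,"wy":0,"wz":0},{"hand":0.0,"tx":0,"ty":0,"tz":0,"wx":0,"wy":0,"wz":0}]'
python3 -m crank '[{"hand":0.0,"tx":0,"ty":0,"tz":0.0005,"wx":0,"wy":0,"wz":0},{"hand":0.0,"tx":0,"ty":0,"tz":0.0005,"wx":0,"wy":0,"wz":0},{"hand":0.0,"tx":0,"ty":0,"tz":0,"wx":0,"wy":0,"wz":0}]'
```

```text
time_s: 9.62
tool_pos: [0.5649, 0.1882, 0.082]
tool_rot: [-0.0, -0.018, 1.0, -0.0]
ft_force: [-0.7, 0.2, -4.0]
width: 0.0111
gripper_force: 43.9
time_s: 9.87
tool_pos: [0.565, 0.1882, 0.0812]
tool_rot: [-0.0, -0.018, 1.0, -0.0]
ft_force: [0.3, -0.4, -4.3]
width: 0.0111
gripper_force: 43.9
```

```bash
python3 - <<'E'
from h import *
import cv2
p,R,o=tool();print(p,o["ft_force"],o["ft_torque"])
ci=camera_info("wrist");np.savez("w5ci.npz",**ci)
cv2.imwrite("pics/w5.png",cv2.resize(get_image("wrist")[:,:,::-1],(800,600)))
E
```

```text
[0.56499209 0.18819254 0.08119029] [ 0.33769844 -0.39662559 -4.31290463] [-0.01064402  0.02126702  0.01217716]
```

View pics/w5.png

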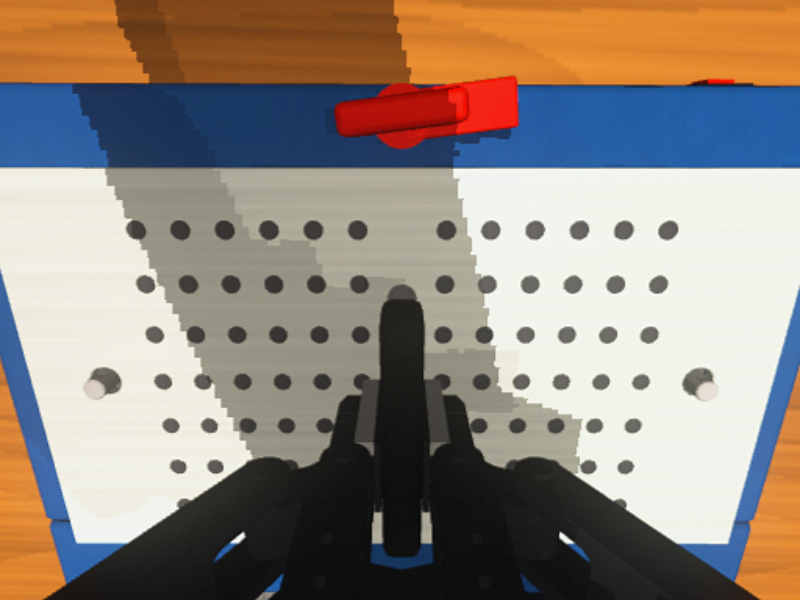

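Both studs stand out through the holes at (95,388) and (706,390). Lower to touch, then release.

```bash
python3 -m crank '[{"hand":0.0,"tx":0,"ty":0,"tz":0.0005,"wx":0,"wy":0,"wz":0},{"hand":0.0,"tx":0,"ty":0,"tz":0.0005,"wx":0,"wy":0,"wz":0},{"hand":0.0,"tx":0,"ty":0,"tz":0,"wx":0,"wy":0,"wz":0}]'
python3 -m crank '[{"hand":0.03,"tx":0,"ty":0,"tz":0,"wx":0,"wy":0,"wz":0},{"hand":0.05,"tx":0,"ty":0,"tz":0,"wx":0,"wy":0,"wz":0},{"hand":0.05,"tx":0,"ty":0,"tz":0,"wx":0,"wy":0,"wz":0},{"hand":0.05,"tx":0,"ty":0,"tz":-0.002,"wx":0,"wy":0,"wz":0}]'
python3 -m crank '[{"hand":0.05,"tx":0,"ty":0,"tz":-0.02,"wx":0,"wy":0,"wz":0},{"hand":0.05,"tx":0,"ty":0,"tz":-0.04,"wx":0,"wy":0,"wz":0},{"hand":0.05,"tx":0,"ty":0,"tz":-0.04,"wx":0,"wy":0,"wz":0},{"hand":0.05,"tx":0,"ty":0,"tz":-0.04,"wx":0,"wy":0,"wz":0},{"hand":0.05,"tx":0,"ty":0,"tz":-0.03,"wx":0,"wy":0,"wz":0}]'
python3 -m crank '[{"hand":0.05,"tx":0,"ty":0,"tz":0,"wx":0,"wy":0,"wz":0},{"hand":0.05,"tx":0,"ty":0,"tz":0,"wx":0,"wy":0,"wz":0},{"hand":0.05,"tx":0,"ty":0,"tz":0,"wx":0,"wy":0,"wz":0}]'
python3 - <<'E'
from h import *
p,R,o=tool();print(p,o["ft_force"],np.round(o["joints"],2));delta(p)
ci=camera_info("wrist");np.savez("w6ci.npz",**ci)
cv2.imwrite("pics/w6.png",cv2.resize(get_image("wrist")[:,:,::-1],(800,600)))
for d in cut_out("wrist","button_grip")[:2]:
    ys,xs=np.nonzero(d["pixels"]);print(d["confidence"],d["bbox"],cv2.minAreaRect(np.c_[xs,ys].astype(np.float32)))
E
```

```text
time_s: 10.17
tool_pos: [0.5652, 0.1882, 0.081]
tool_rot: [0.0, -0.018, 1.0, 0.0]
ft_force: [-2.1, -0.1, 1.5]
width: 0.0113
gripper_force: 44.7
time_s: 10.5
tool_pos: [0.565, 0.1882, 0.0821]
tool_rot: [-0.0, -0.018, 1.0, -0.0]
ft_force: [-0.2, -1.5, 0.1]
width: 0.05
gripper_force: 0.0
time_s: 10.92
tool_pos: [0.5653, 0.1883, 0.2562]
tool_rot: [0.002, -0.018, 1.0, 0.0]
ft_force: [0.3, 0.1, 1.1]
width: 0.0499
gripper_force: 0.0
time_s: 11.17
tool_pos: [0.565, 0.1882, 0.2518]
tool_rot: [-0.0, -0.018, 1.0, -0.0]
ft_force: [1.0, 0.2, -0.9]
width: 0.0501
gripper_force: 0.0
[0.56503002 0.18821358 0.25181956] [ 0.9649069   0.16805144 -0.92345214] [0.32 0.26 0.18 1.48 0.   0.28]
dt tool [0. 0. 0.] tool x [-9.993e-01 -3.670e-02  3.000e-04] y [-0.0367  0.9993 -0.    ] z [-3.e-04 -0.e+00 -1.e+00]
0.72 [238.8, 68.2, 290.5, 89.6] ((265.0238952636719, 80.24116516113281), (19.11908531188965, 52.26313781738281), 88.15238952636719)
0.36 [123.6, 97.0, 389.1, 231.6] ((256.4999694824219, 163.99996948242188), (266.99993896484375, 135.99996948242188), 0.0)
```

View pics/w6.png

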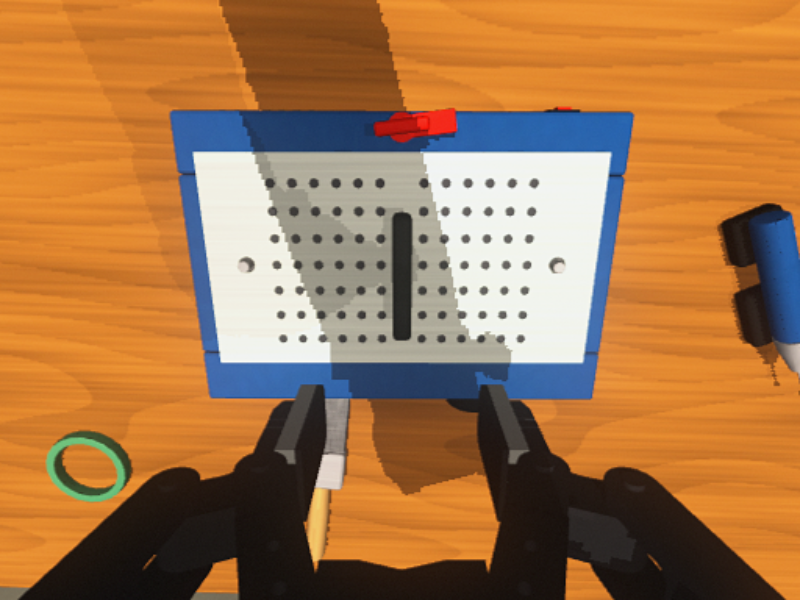

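Cover lies flush, studs through at (246,265) and (558,265); button axis near (402,126), fin tilted slightly toward the front.

```bash
python3 - <<'E'
from h import *
c5=dict(np.load("w5ci.npz"));c6=dict(np.load("w6ci.npz"));s=1.5625
f=ray(c5,np.array([(337,111),(467,94)])/s,.1035);d=f[1]-f[0];print("fin5",f,f.mean(0),np.linalg.norm(d),np.degrees(np.arctan2(d[0],d[1])))
f=ray(c6,np.array([(376,127),(428,122)])/s,.1035);print("fin6",f.mean(0),np.linalg.norm(f[1]-f[0]))
print("disc6",ray(c6,np.array([(402,127)])/s,.066))
e=ray(c6,np.array([(171,111),(633,113),(593,398),(210,398)])/s,.06);print(e.round(4),e.mean(0))
yv=(e[1]-e[0]+e[2]-e[3]);yv/=np.linalg.norm(yv);xv=np.array([yv[1],-yv[0],0]);b=e.mean(0)-.095*xv;print("axis",b,"yaw",np.degrees(np.arctan2(-yv[0],yv[1])))
print("cover",ray(c6,np.array([(193,152),(611,152),(598,363),(221,363)])/s,.065).mean(0))
E
```

```text
fin5 [[0.47535606 0.16976263 0.1035    ]
 [0.47063604 0.19947621 0.1035    ]] [0.47299605 0.18461942 0.1035    ] 0.030086132381944977 -9.02605112364939
fin6 [0.47401966 0.18505883 0.1035    ] 0.029321870361837307
disc6 [[0.47468873 0.18518245 0.066     ]]
[[0.4704 0.0371 0.06  ]
 [0.4607 0.3328 0.06  ]
 [0.6674 0.3414 0.06  ]
 [0.6784 0.0432 0.06  ]] [0.5692282  0.18863048 0.06      ]
axis [0.47428598 0.1853176  0.06      ] yaw 1.9984465632045225
cover [0.56502431 0.19141265 0.065     ]
```

```bash
python3 -m crank '[{"hand":0.04,"tx":0.03,"ty":0,"tz":0,"wx":0,"wy":0,"wz":0},{"hand":0.04,"tx":0.04,"ty":0,"tz":0,"wx":0,"wy":0,"wz":0},{"hand":0.04,"tx":0.0209,"ty":0.0003,"tz":0,"wx":0,"wy":0,"wz":0},{"hand":0.04,"tx":0,"ty":0,"tz":0,"wx":0,"wy":0,"wz":-6.9},{"hand":0.04,"tx":0,"ty":0,"tz":0,"wx":0,"wy":0,"wz":-6.9}]'
python3 -m crank '[{"hand":0.04,"tx":0,"ty":0,"tz":0,"wx":0,"wy":0,"wz":-6.9},{"hand":0.04,"tx":0,"ty":0,"tz":0,"wx":0,"wy":0,"wz":-6.9},{"hand":0.04,"tx":0,"ty":0,"tz":0,"wx":0,"wy":0,"wz":-6.9},{"hand":0.04,"tx":0,"ty":0,"tz":0,"wx":0,"wy":0,"wz":-6.9},{"hand":0.04,"tx":0,"ty":0,"tz":0,"wx":0,"wy":0,"wz":-6.9}]'
python3 -m crank '[{"hand":0.04,"tx":0,"ty":0,"tz":0,"wx":0,"wy":0,"wz":-6.9},{"hand":0.04,"tx":0,"ty":0,"tz":0,"wx":0,"wy":0,"wz":-6.9},{"hand":0.04,"tx":0,"ty":0,"tz":0,"wx":0,"wy":0,"wz":-6.9},{"hand":0.04,"tx":0,"ty":0,"tz":0,"wx":0,"wy":0,"wz":-6.9},{"hand":0.04,"tx":0,"ty":0,"tz":0,"wx":0,"wy":0,"wz":-6.9}]'
python3 -m crank '[{"hand":0.04,"tx":0,"ty":0,"tz":0.03,"wx":0,"wy":0,"wz":-6.9},{"hand":0.04,"tx":0,"ty":0,"tz":0.04,"wx":0,"wy":0,"wz":-6.7},{"hand":0.04,"tx":0,"ty":0,"tz":0.03,"wx":0,"wy":0,"wz":0},{"hand":0.04,"tx":0,"ty":0,"tz":0.01,"wx":0,"wy":0,"wz":0},{"hand":0.04,"tx":0,"ty":0,"tz":0,"wx":0,"wy":0,"wz":0}]'
python3 - <<'E'
from h import *
p,R,o=tool();print(p,np.round(o["joints"],2))
delta([.4742,.1852,.078],[np.cos(np.radians(8.5)),np.sin(np.radians(8.5)),0])
ci=camera_info("wrist");a=get_image("wrist");cv2.imwrite("pics/w7.png",cv2.resize(a[:,:,::-1],(800,600)))
E
```

```text
time_s: 11.68
tool_pos: [0.4723, 0.1849, 0.2514]
tool_rot: [-0.001, -0.141, 0.99, -0.0]
ft_force: [0.3, 0.6, 0.4]
width: 0.0399
gripper_force: 0.0
time_s: 12.1
tool_pos: [0.4735, 0.1849, 0.2507]
tool_rot: [-0.001, -0.428, 0.904, 0.0]
ft_force: [-0.3, -0.4, -0.1]
width: 0.0398
gripper_force: 0.0
time_s: 12.52
tool_pos: [0.4735, 0.1849, 0.2506]
tool_rot: [-0.001, -0.677, 0.736, 0.001]
ft_force: [-1.0, 0.1, -0.6]
width: 0.0401
gripper_force: 0.0
time_s: 12.93
tool_pos: [0.4717, 0.1842, 0.1386]
tool_rot: [0.003, 0.757, -0.653, -0.002]
ft_force: [-0.0, 0.5, 1.2]
width: 0.04
gripper_force: 0.0
[0.47170127 0.18419388 0.13861083] [ 0.37  0.11 -0.26  1.21 -0.   -1.35]
dt tool [-0.0007 -0.0031  0.0606] tool x [ 0.1473 -0.9891  0.0017] y [-0.9891 -0.1473  0.0073] z [-0.007  -0.0027 -1.    ]
wz to align tool y with dir: -180.0278304824534 -0.027830482453396144
```

View pics/w7.png

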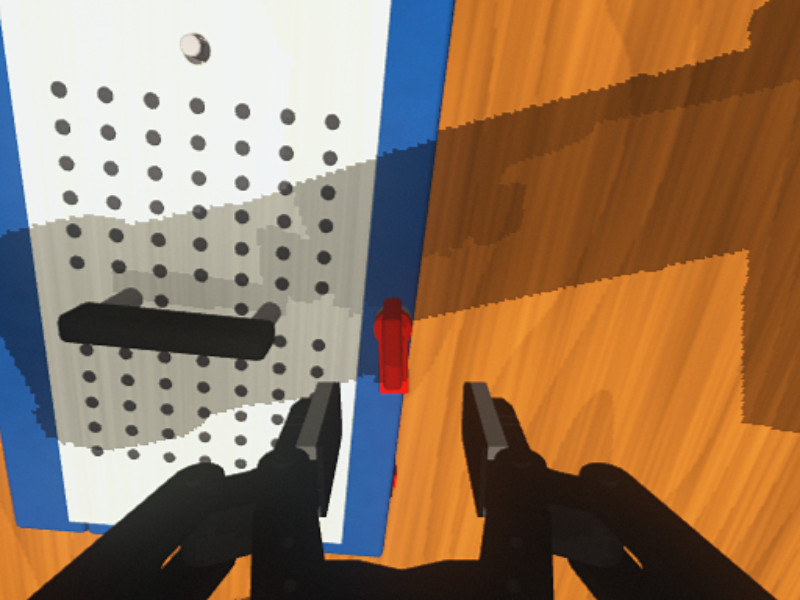

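The fin (393,345) lies between the open fingers and parallel to them, about 1 mm to the left of centre.

```bash
python3 -m crank '[{"hand":0.04,"tx":0,"ty":-0.0008,"tz":0.02,"wx":0,"wy":0,"wz":0},{"hand":0.04,"tx":0,"ty":0,"tz":0.02,"wx":0,"wy":0,"wz":0},{"hand":0.04,"tx":0,"ty":0,"tz":0.015,"wx":0,"wy":0,"wz":0},{"hand":0.04,"tx":0,"ty":0,"tz":0,"wx":0,"wy":0,"wz":0},{"hand":0.04,"tx":0,"ty":0,"tz":0,"wx":0,"wy":0,"wz":0}]' 20
python3 - <<'E'
from h import *
delta([.4742,.1852,.079],[np.cos(np.radians(8.5)),np.sin(np.radians(8.5)),0]);print(tool()[0])
E
```

```text
time_s: 13.4
tool_pos: [0.4756, 0.1855, 0.0887]
tool_rot: [-0.0, 0.758, -0.653, 0.0]
ft_force: [0.0, -0.3, 0.3]
width: 0.0401
gripper_force: 0.0
dt tool [0.0001 0.0015 0.0097] tool x [ 1.477e-01 -9.890e-01 -2.000e-04] y [-0.989  -0.1477 -0.001 ] z [ 1.e-03  4.e-04 -1.e+00]
wz to align tool y with dir: -180.00869210247657 -0.008692102476587138
[0.47561148 0.18553082 0.08873715]
```

```bash
python3 -m crank '[{"hand":0.04,"tx":0,"ty":0.001,"tz":0.0095,"wx":0,"wy":0,"wz":0},{"hand":0.02,"tx":0,"ty":0,"tz":0,"wx":0,"wy":0,"wz":0},{"hand":0.0,"tx":0,"ty":0,"tz":0,"wx":0,"wy":0,"wz":0},{"hand":0.0,"tx":0,"ty":0,"tz":0,"wx":0,"wy":0,"wz":0},{"hand":0.0,"tx":0,"ty":0,"tz":0,"wx":0,"wy":0,"wz":0}]' 20
python3 -m crank '[{"hand":0.0,"tx":0,"ty":0,"tz":0,"wx":0,"wy":0,"wz":0},{"hand":0.0,"tx":0,"ty":0,"tz":0,"wx":0,"wy":0,"wz":0},{"hand":0.0,"tx":0,"ty":0,"tz":0,"wx":0,"wy":0,"wz":5},{"hand":0.0,"tx":0,"ty":0,"tz":0,"wx":0,"wy":0,"wz":5},{"hand":0.0,"tx":0,"ty":0,"tz":0,"wx":0,"wy":0,"wz":0}]'
```

```text
time_s: 13.82
tool_pos: [0.4751, 0.1854, 0.0786]
tool_rot: [-0.001, 0.758, -0.653, 0.001]
ft_force: [4.1, -0.3, 1.2]
width: 0.0074
gripper_force: 27.1
time_s: 14.23
tool_pos: [0.4751, 0.1854, 0.0786]
tool_rot: [0.001, -0.697, 0.717, -0.001]
ft_force: [5.0, -0.1, 2.9]
width: 0.0074
gripper_force: 27.4
```

```bash
python3 -m crank '[{"hand":0.0,"tx":0,"ty":0,"tz":0,"wx":0,"wy":0,"wz":6},{"hand":0.0,"tx":0,"ty":0,"tz":0,"wx":0,"wy":0,"wz":6},{"hand":0.0,"tx":0,"ty":0,"tz":0,"wx":0,"wy":0,"wz":6},{"hand":0.0,"tx":0,"ty":0,"tz":0,"wx":0,"wy":0,"wz":6},{"hand":0.0,"tx":0,"ty":0,"tz":0,"wx":0,"wy":0,"wz":6}]'
python3 -m crank '[{"hand":0.0,"tx":0,"ty":0,"tz":0,"wx":0,"wy":0,"wz":6},{"hand":0.0,"tx":0,"ty":0,"tz":0,"wx":0,"wy":0,"wz":6},{"hand":0.0,"tx":0,"ty":0,"tz":0,"wx":0,"wy":0,"wz":6},{"hand":0.0,"tx":0,"ty":0,"tz":0,"wx":0,"wy":0,"wz":6},{"hand":0.0,"tx":0,"ty":0,"tz":0,"wx":0,"wy":0,"wz":0}]'
python3 -m crank '[{"hand":0.0,"tx":0,"ty":0,"tz":0,"wx":0,"wy":0,"wz":6},{"hand":0.0,"tx":0,"ty":0,"tz":0,"wx":0,"wy":0,"wz":6},{"hand":0.0,"tx":0,"ty":0,"tz":0,"wx":0,"wy":0,"wz":6},{"hand":0.0,"tx":0,"ty":0,"tz":0,"wx":0,"wy":0,"wz":6},{"hand":0.0,"tx":0,"ty":0,"tz":0,"wx":0,"wy":0,"wz":0}]'
python3 - <<'E'
from h import *
p,R,o=tool();print(p,o["ft_force"],o["ft_torque"],R.apply([1,0,0]),o["width"])
E
```

```text
time_s: 14.65
tool_pos: [0.4754, 0.1854, 0.0786]
tool_rot: [0.001, -0.488, 0.873, -0.001]
ft_force: [5.8, -0.6, 1.8]
width: 0.0077
gripper_force: 27.3
time_s: 15.07
tool_pos: [0.4756, 0.1852, 0.0786]
tool_rot: [0.002, -0.296, 0.955, -0.0]
ft_force: [5.9, -0.8, 1.4]
width: 0.0077
gripper_force: 27.3
time_s: 15.48
tool_pos: [0.4757, 0.1851, 0.0786]
tool_rot: [0.002, -0.09, 0.996, -0.0]
ft_force: [6.9, -1.7, 2.7]
width: 0.0077
gripper_force: 27.3
[0.47568731 0.18505185 0.07861172] [ 6.87634299 -1.68683684  2.69890183] [-0.21342921 -1.3640849  -0.01732577] [-0.9836577  -0.1800171  -0.00337256] 0.00771347379459413
```

```bash
python3 -m crank '[{"hand":0.0,"tx":0,"ty":0,"tz":0,"wx":0,"wy":0,"wz":5},{"hand":0.0,"tx":0,"ty":0,"tz":0,"wx":0,"wy":0,"wz":0},{"hand":0.03,"tx":0,"ty":0,"tz":0,"wx":0,"wy":0,"wz":0},{"hand":0.04,"tx":0,"ty":0,"tz":0,"wx":0,"wy":0,"wz":0},{"hand":0.04,"tx":0,"ty":0,"tz":0,"wx":0,"wy":0,"wz":0}]'
python3 -m crank '[{"hand":0.04,"tx":0,"ty":0,"tz":-0.02,"wx":0,"wy":0,"wz":0},{"hand":0.04,"tx":0,"ty":0,"tz":-0.04,"wx":0,"wy":0,"wz":0},{"hand":0.04,"tx":0,"ty":0,"tz":-0.04,"wx":0,"wy":0,"wz":0},{"hand":0.04,"tx":-0.03,"ty":0,"tz":-0.03,"wx":0,"wy":0,"wz":0},{"hand":0.04,"tx":-0.04,"ty":0,"tz":0,"wx":0,"wy":0,"wz":0}]'
python3 -m crank '[{"hand":0.04,"tx":0,"ty":0,"tz":0,"wx":0,"wy":0,"wz":0},{"hand":0.04,"tx":0,"ty":0,"tz":0,"wx":0,"wy":0,"wz":0},{"hand":0.04,"tx":0,"ty":0,"tz":0,"wx":0,"wy":0,"wz":0},{"hand":0.04,"tx":0,"ty":0,"tz":0,"wx":0,"wy":0,"wz":0}]'
python3 - <<'E'
from h import *
cv2.imwrite("pics/w8.png",cv2.resize(get_image("wrist")[:,:,::-1],(800,600)))
E
```

```text
time_s: 15.9
tool_pos: [0.473, 0.185, 0.0773]
tool_rot: [-0.001, -0.049, 0.999, -0.0]
ft_force: [0.2, -0.9, 0.7]
width: 0.0399
gripper_force: 0.0
time_s: 16.32
tool_pos: [0.5438, 0.1927, 0.2154]
tool_rot: [0.004, -0.049, 0.999, 0.002]
ft_force: [1.9, 0.9, 1.0]
width: 0.04
gripper_force: 0.0
time_s: 16.65
tool_pos: [0.5419, 0.1916, 0.2067]
tool_rot: [-0.001, -0.048, 0.999, -0.0]
ft_force: [-0.4, -0.3, -0.1]
width: 0.04
gripper_force: 0.0
```

View pics/w8.png

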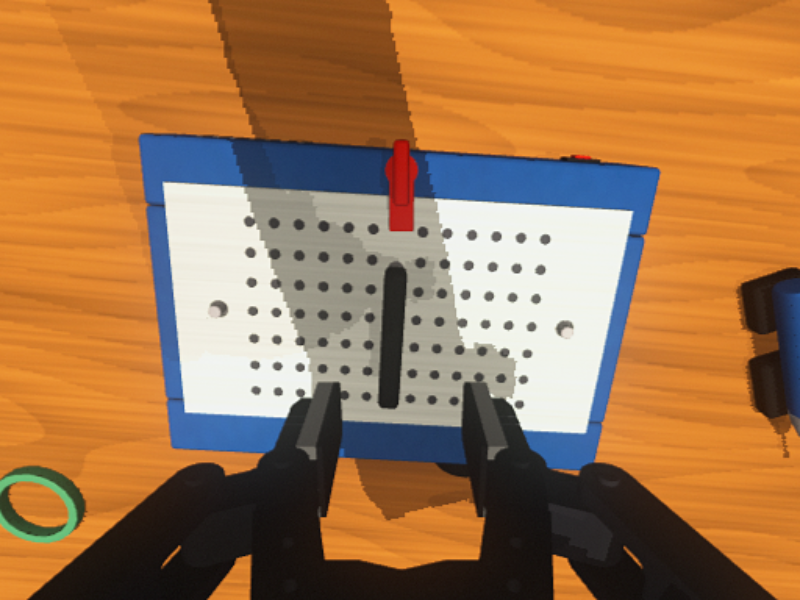

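The button's arm (400,215) reaches across the cover's edge, studs are through at (217,309) and (566,328), and the hand is clear.

```bash
python3 -c "from station import *;print(hand_in())"
```

```text
the job is handed in; nothing more can be done
None
```

The cover lies flush on the rim with both studs through its holes, the red button's arm is across its edge (last camera view; about 1.5 rad by my estimate), the gripper is clear, and the job is handed in, with no verdict returned.

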